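Pack, close and strap down a sample box

ROBOT

A 7-joint arm with a two-finger parallel gripper is mounted at the origin on the work surface. World frame = base frame: x ahead of the robot, y to its left, z up, the work surface at z = 0. Lengths are in m, angles in rad, forces in N, time in s.
With the tool pointing down it reaches from about 0.425 to 0.825 m from the base axis. Payload 3.6 kg.
Tool frame: the origin (TCP) lies midway between the tips of the shut fingers; the grasp point (between the pads) lies 19 mm behind it; z points along the fingers, y is the line along which they close (so a half turn about z gives the same grasp; the last joint's range is limited). The gripper opens to 93 mm and grips with 3 to 60 N. Pads are 15 mm wide; open, the fingers measure 128 mm over their backs; the gripper's body (75 mm by 188 mm) begins 65 mm behind the grasp point.
Start: joints at [-1.21, 0.615, -0.013, 1.423, 0.008, 1.103, -0.04], TCP at [0.245, 0.602, 0.219] pointing down, gripper open.
Joint ranges: [-3.12, 3.12], [-0.3, 2.06], [-1.34, 1.32], [0.26, 2.42], [-1.36, 4.5], [0.01, 1.98], [-2.84, 2.84]. Speed limits (rad/s): [2.79, 2.79, 3.14, 3.14, 3.14, 3.14, 3.14].

INTERFACE

Orientations are given as a unit quaternion [x, y, z, w].
In Python, from bench import telemetry, vision, hand_in gives the robot as it stands. The module is installed in compiled form; this text tells all that it offers.
- The arm moves only by the shell command python3 -m inch 'ROWS' [OPENING] [FORCE]. ROWS is JSON, a list of rows, each a list of 6 numbers: the shift along the tool's x, y, z in units of 80 cm (1.0 is 80 cm), then the turn, a rotation vector about the tool's x, y, z in units of 360 degrees (1.0 is 360 degrees). A call has 1 to 20 rows; each row is the pose to reach, as a shift and turn from the pose commanded when the call began, along the tool's axes at that moment, turning the shorter way round; what a row does not reach only later rows make up. A row lasts 1/8 s, in which the tool goes at most 62.5 mm and 10.7 degrees, less where a joint would pass 70% of its speed; a pose out of reach is approached as far as the arm can. A call with a number of a shift or a turn outside -1 to 1 is refused whole. A call with a gripper value outside its range is refused whole. OPENING is the opening, from -1 (shut) to 1 (fully open), set as the call begins (- or left out, the last holds). The fingers move at their own pace and stop on an object; FORCE is the grip in N (left out, the last holds). Time passes only in rows, so rows that repeat a pose let the fingers close. It gives the time, the measured TCP pose, the force, the opening and the grip force at its end, in the units of the state.
- telemetry.read_state(): the state, without advancing time (a new reading comes with each control period).
- vision.get_image(name): name is "scene" or "top" or "wrist"; returns a dict with "color" (384x512x3 uint8, red, green, blue), "camera_matrix" (3x3 intrinsics, pixels), "camera_from_world" (4x4, takes a point from world to camera coordinates); the wrist camera has in their place "hand_eye" (4x4, takes a point from camera to tool coordinates, whose origin is the TCP and whose axes are the flange's). Camera axes: x right, y up, looking along -z (the intrinsics and any distortion apply to the point x, -y, -z); pixel columns grow to the right and rows downward; lengths in m; the calibration is good to about 2 mm. A picture is of the moment at which its call begins: read the wrist's pose just before it. There is no depth.
- hand_in(): hands the job in; it is judged then, once.
The state is a dict: "time": time; "qpos": joint angles; "qvel": joint speeds; "joint_efforts": joint torques, N m; "tcp_pos": TCP position; "orientation": TCP orientation; "ft_force": force on the tool from outside, world axes, zero at the start; "wrist_torque": the same for the moment, N m; "opening": finger opening in m; "finger_force": force on a finger pad.
Only numpy, scipy, OpenCV 4.12 (cv2) and the standard library are available. Lean on these libraries where they do the work, as an engineer would, in place of code of your own. Each camera call takes 0.05 s, during which the arm holds its last target. There are 200 camera calls.

TASK

Put the orange tube rack into the open blue box, put the blue lid fully on the box, then stack the closed box squarely on the closed blue box standing in the aluminium carrier, and swing the carrier's red hold-down bail over so that its rubber pad rests on the top lid. Set things down rather than dropping them, guide the bail down rather than letting it slam, and leave the green lid and everything else where it is.

Things in the scene. Friction and masses are not known exactly. Their poses are not given: they have to be found in the camera images.
- box: Open blue box, loose, 0.22 kg. Body 124 (its x) x 64 (y) x 32 high, plain upright sides. A white rim stands on it from height 32 to 39, tapering from 114 x 54 outside to 110 x 50 at its top; the lid goes over the rim and sits on the ledge at height 32. Opening inside 104 x 45, inner floor at height 4. Origin: centre of the underside; z up.
- rack: Orange block-shaped tube rack, loose, 0.10 to 0.21 kg, 98 (its x) x 40 (y) x 52 high; flat coloured caps on top. On the box's inner floor its origin is 4 above the box's and it sticks out 17 above the rim; hold it by that upper part. Either way round is right. Origin: centre of the underside; z up.
- lid: Blue lid, white label on top, loose, mouth down on the bench, 0.08 kg: 123 (its x) x 63 (y) x 29 high, walls 2.5, top 3, inside 118 x 58 x 26 deep. Fully on, its origin is 32 above the box's (closed box 61 high, sides flush), about 2 mm play all round; either way round is right. Origin: centre of the lower edge plane; z up.
- column: Closed blue box 124 (x) x 64 (y) x 61 high, flat top with white label, 0.5 kg, standing loose in the carrier inside a low frame (top of frame 16 above the bench). Origin: centre of the underside, 8 above the bench; z up. A box stacked on it has its origin 61 above this one.
- carrier: Fixed aluminium carrier: base plate 8 thick, x -86 to +130, y +-50 in its own frame; the column stands over its origin, long side along its x. At x +95, y +-40 two posts, 18 x 10 and 162 high, bear the red bail. Origin: on the bench under the column's centre; z up.
- bail (a joint): Angle of the red hold-down bail (rad): 0 = down, pad on a column of two closed boxes; grows as it swings up and back (1.57 upright, stop at 2.0). Axis along the carrier's y. 0.3 kg; friction holds it when upright, below about 1.1 rad it falls by its own weight, which also keeps it down.
- bail_pivot (a point): Point on the bail's hinge axis midway between the posts: x +95, z 150 in the carrier's frame. Fixed.
- bail_grip (a point): Middle of the bail's black round handle bar, 12 diameter, along the carrier's y, free over 70. At angle 0 it is 132 towards the carrier's -x and 16 above the hinge axis, 36 above the top lid. The pad's red cross-piece lies 37 nearer the hinge and 14 lower: open fingers only 30 to 40 mm here. The bar may turn in the fingers.
- green_lid: Green lid of another kind, 98 x 66 x 28 high, loose: does not belong to this job, leave it. Origin: centre of the lower edge plane.
- wash_bottle: White bottle with red cap, 52 diameter, 150 high, loose bystander. Origin: centre of the underside.
- jar: Amber jar with black cap, 56 diameter, 60 high, loose bystander. Origin: centre of the underside.
- carton: White and green carton, 115 (x) x 100 (y) x 75 high, loose bystander. Origin: centre of the underside.
- tube_rack: Dark blue rack of capped tubes, 70 (x) x 110 (y) x 63 high, loose bystander. Origin: centre of the underside.
- flask: Glass bottle with blue cap, 90 diameter, 200 high, loose bystander. Origin: centre of the underside.
Not all that is in view belongs to the job. Leave any pink or yellow look-alike of the box alone.

How it is judged:
By the outcome, as a careful person would: the job done as asked, in the order asked, and still so for the second after the job is handed in, with the robot touching nothing.
It also fails if it takes over 72 s, if anything falls off the work surface, if the arm or the gripper's body presses on something with over 40 N, if the wrist force passes 120 N, or if a joint passes its speed limit or range.

## Working session

There is one attempt and no reset: what is moved stays moved. The work goes in short steps, Python scripts to look and compute and a shell command to move; the robot and the scene stay as the last step left them, time stands still between calls to the robot, and variables do not carry over. Pictures are saved under pics/ and viewed, at most 10 in all, crops included, and the job is handed in when it is done.

```bash
mkdir -p pics
python3 - <<'E'
from bench import telemetry, vision
import cv2,numpy as np
s=telemetry.read_state();print(s)
for n in("scene","top"):
    d=vision.get_image(n);cv2.imwrite(f"pics/{n}0.png",d["color"][...,::-1]);np.savez(f"{n}0.npz",**d)
    print(n,d.keys(),d["camera_matrix"],np.round(d["camera_from_world"],3))
d=vision.get_image("wrist");print(d["hand_eye"],d["camera_matrix"]);print([ (k,v) for k,v in d.items() if k not in("color",)])
E
```

```text
{'time': 0.0, 'qpos': array([-1.21053217,  0.61588318, -0.01262754,  1.42491324,  0.00810474,
        1.10338972, -0.04037213]), 'qvel': array([ 0.00032861,  0.00050811,  0.00103653, -0.00283871,  0.00101956,
       -0.00013722, -0.0010155 ]), 'joint_efforts': array([-5.10817142e-05, -4.58935082e+01,  2.09181458e-01, -1.65740114e+01,
       -6.10690797e-02,  2.06333800e-02,  2.36396654e-04]), 'tcp_pos': array([0.24486181, 0.60125215, 0.21749979]), 'orientation': array([ 1.92126974e-01,  9.81369252e-01, -1.25112953e-03, -2.27502799e-04]), 'ft_force': array([ 0.76715846, -0.988322  , -0.21517153]), 'wrist_torque': array([-0.04846265,  0.00641543, -0.00750778]), 'finger_force': 0.0, 'opening': 0.09288544513927476}
scene dict_keys(['color', 'camera_matrix', 'camera_from_world']) [[372.12439468   0.         252.62227326]
 [  0.         372.12439468 193.70761219]
 [  0.           0.           1.        ]] [[-0.467  0.884  0.023  0.225]
 [-0.523 -0.297  0.799  0.171]
 [ 0.713  0.361  0.601 -1.764]
 [ 0.     0.     0.     1.   ]]
top dict_keys(['color', 'camera_matrix', 'camera_from_world'])
[... 479 characters left out ...]
0000e+00  0.00000000e+00  1.00000000e+00]] [[321.93415481   0.         258.7508617 ]
 [  0.         321.93415481 184.46767216]
 [  0.           0.           1.        ]]
[('camera_matrix', array([[321.93415481,   0.        , 258.7508617 ],
       [  0.        , 321.93415481, 184.46767216],
       [  0.        ,   0.        ,   1.        ]])), ('hand_eye', array([[-1.72040202e-06,  9.68145635e-01,  2.50387760e-01,
         7.09418708e-02],
       [ 9.99999611e-01,  2.22639168e-04, -8.53982388e-04,
         7.87855597e-04],
       [-8.82525444e-04,  2.50387661e-01, -9.68145258e-01,
        -1.66962406e-01],
       [ 0.00000000e+00,  0.00000000e+00,  0.00000000e+00,
         1.00000000e+00]]))]
```

```bash
cd pics; python3 -c "
import cv2
for n in('scene','top'):
    a=cv2.imread(n+'0.png');cv2.imwrite(n+'0b.png',cv2.resize(a,(800,600),interpolation=cv2.INTER_CUBIC))"
```

```text
(no output)
```

View pics/scene0b.png

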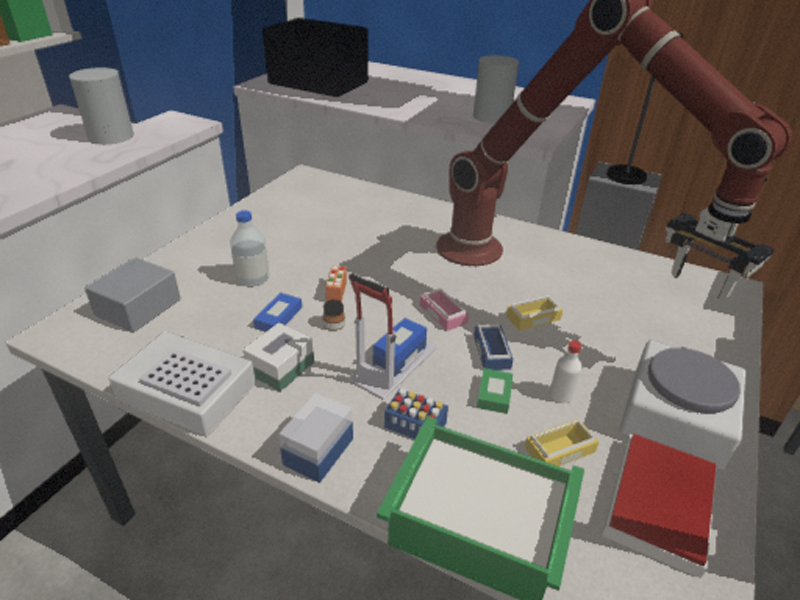

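View pics/top0b.png

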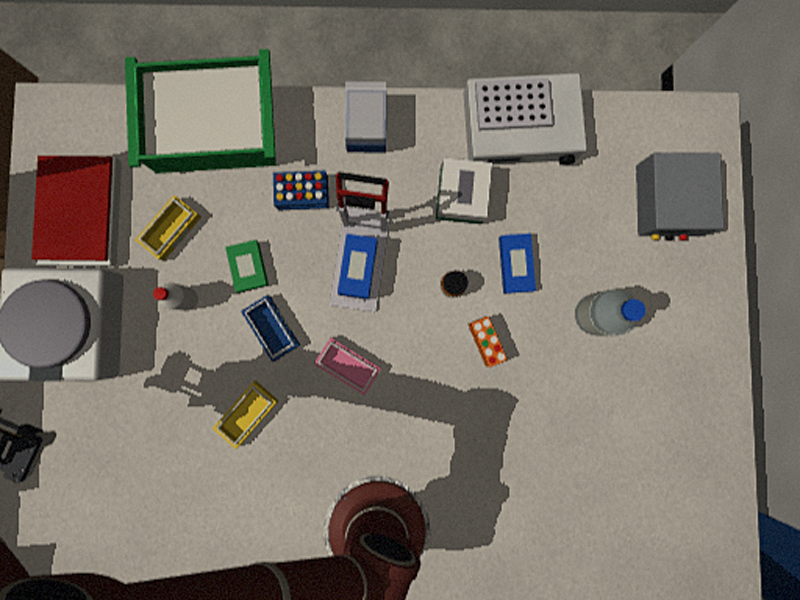

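Candidates, as 800x600 top-view pixels:
- **Box:** navy open box (270,328). The look-alikes are pink (348,364), yellow (168,228) and yellow (246,414).
- **Lid:** blue with label (518,263). It could be confused with the column (358,265), which stands in the carrier, or the green lid (247,265).
- **Rack:** orange (487,341). The dark blue tube rack (300,190) is a bystander.

I choose the navy box, the blue lid at (518,263) and the orange rack. Next I fit their poses.

```bash
cat > h.py <<'E'
import cv2,numpy as np
from scipy.optimize import minimize
from scipy.spatial.transform import Rotation as R
from bench import telemetry,vision
def box(a,b,z0,z1): return np.array([[x*a/2,y*b/2,z] for x in(-1,1) for y in(-1,1) for z in(z0,z1)])
M=dict(box=np.vstack([box(.124,.064,0,.032),box(.110,.050,.039,.039)]),rack=box(.098,.040,0,.052),lid=box(.123,.063,0,.029),column=box(.124,.064,.016,.069),closed=box(.124,.064,0,.061))
def shot(n):
    s=telemetry.read_state();d=vision.get_image(n);K=d["camera_matrix"]
    if n=="wrist":
        T=np.eye(4);T[:3,:3]=R.from_quat(s["orientation"]).as_matrix();T[:3,3]=s["tcp_pos"]
        E=np.linalg.inv(T@d["hand_eye"])
    else: E=d["camera_from_world"]
    return d["color"],K,E
def proj(P,K,E):
    p=(E[:3,:3]@np.atleast_2d(P).T+E[:3,3:]).T*[1,-1,-1]; q=(K@p.T).T; return q[:,:2]/q[:,2:]
def ray(px,z,K,E):
    d=np.linalg.inv(K)@[px[0],px[1],1]*[1,-1,-1]; C=np.linalg.inv(E); w=C[:3,:3]@d; o=C[:3,3]; return o+w*(z-o[2])/w[2]
def place(m,p,z0=0):
    c,s=np.cos(p[2]),np.sin(p[2]); return m@np.array([[c,s,0],[-s,c,0],[0,0,1]])+[p[0],p[1],z0]
HUE=dict(blue=((105,125),110),orange=((3,16),120),navy=((103,125),70))
def blob(img,col,seed,close=9):
    h=cv2.cvtColor(img,cv2.COLOR_RGB2HSV);(a,b),sm=HUE[col]
    m=((h[...,0]>=a)&(h[...,0]<=b)&(h[...,1]>=sm)&(h[...,2]>25)).astype(np.uint8)
    m=cv2.morphologyEx(m,cv2.MORPH_CLOSE,np.ones((close,close)))
    n,l,st,c=cv2.connectedComponentsWithStats(m)
    i=min((i for i in range(1,n) if st[i,4]>60),key=lambda i:np.hypot(*(c[i]-seed)))
    return cv2.convexHull(np.argwhere(l==i)[:,::-1].astype(np.int32))[:,0]
def fit(hull,m,p0,K,E,z0=0,sc=4):
    o=hull.min(0)-40;sz=((hull.max(0)-o+40)*sc).astype(int)
    def fill(q): 
        g=np.zeros((sz[1],sz[0]),np.uint8);cv2.fillConvexPoly(g,np.round(((q-o+.5)*sc)*16).astype(np.int32),1,cv2.LINE_8,4);return g
    t=np.zeros((sz[1],sz[0]),np.uint8)
    # a pixel covers +-0.5: use hull of pixel corners
    H=cv2.convexHull(np.vstack([hull+np.array(d) for d in((-.5,-.5),(.5,-.5),(-.5,.5),(.5,.5))]).astype(np.float32))[:,0]
    t=fill(H)
    def cost(p):
        g=fill(cv2.convexHull(proj(place(m,p,z0),K,E).astype(np.float32))[:,0]); return 1-(g&t).sum()/max(1,(g|t).sum())
    best=min((minimize(cost,[p0[0],p0[1],y],method="Nelder-Mead",options=dict(initial_simplex=np.array([[p0[0],p0[1],y],[p0[0]+.012,p0[1],y],[p0[0],p0[1]+.012,y],[p0[0],p0[1],y+.2]]),xatol=1e-4,fatol=1e-5)) for y in ([p0[2]] if len(p0)>2 else np.arange(0,np.pi,np.pi/6))),key=lambda r:r.fun)
    return best.x,best.fun
def go(p,yaw):
    """shift/turn (move units) from now to TCP p, tool down, closing axis (tool y) along world yaw (mod pi)"""
    s=telemetry.read_state();Q=R.from_quat(s["orientation"]);best=None
    for y in(yaw,yaw+np.pi):
        Y=np.array([np.cos(y),np.sin(y),0]);Z=np.array([0,0,-1]);r=(Q.inv()*R.from_matrix(np.c_[np.cross(Y,Z),Y,Z])).as_rotvec()
        if best is None or np.linalg.norm(r)<np.linalg.norm(best):best=r
    return np.round(Q.inv().apply(np.array(p)-s["tcp_pos"])/.8,4),np.round(best/2/np.pi,4)
E
python3 - <<'E'
from h import *
for n in("top","scene"):
    img,K,E=shot(n)
    S=dict(box=("navy",(270,328),(493,345),0),rack=("orange",(487,341),(336,285),0),lid=("blue",(517,263),(277,311),0),column=("blue",(358,265),(400,345),0))
    for k,(c,a,b,z0) in S.items():
        px=np.array(a if n=="top" else b)*.64; hull=blob(img,c,px); g=ray(px,.03,K,E)
        p,f=fit(hull,M[k],g[:2],K,E,z0); print(n,k,np.round(p,4),"reach %.3f"%np.hypot(*p[:2]),"misfit %.3f"%f)
    for h in ([(362,182),(376,208)] if n=="top" else []): print(ray(np.array(h)*.64,.28,K,E))
E
```

```text
top box [0.4158 0.2257 0.5569] reach 0.473 misfit 0.054
top rack [ 0.3909 -0.2284  0.4068] reach 0.453 misfit 0.061
top lid [ 0.5562 -0.2948  3.2165] reach 0.629 misfit 0.040
top column [ 0.5434  0.0435 -0.121 ] reach 0.545 misfit 0.035
[0.65579045 0.02561721 0.28      ]
[0.61173889 0.00176964 0.28      ]
scene box [0.4189 0.2277 0.5306] reach 0.477 misfit 0.157
scene rack [ 0.3913 -0.2255  3.5695] reach 0.452 misfit 0.102
scene lid [ 0.5602 -0.2902  0.1035] reach 0.631 misfit 0.101
scene column [ 0.5463  0.0468 -0.0992] reach 0.548 misfit 0.100
```

```bash
cat >> h.py <<'E'
def gx(p,yaw,show=True):
    s=telemetry.read_state();Q=R.from_quat(s["orientation"])
    Y=np.array([np.cos(yaw),np.sin(yaw),0]);Z=np.array([0,0,-1]);r=(Q.inv()*R.from_matrix(np.c_[np.cross(Y,Z),Y,Z])).as_rotvec()
    return [float(v) for v in np.round(np.r_[Q.inv().apply(np.array(p)-s["tcp_pos"])/.8,r/2/np.pi],4)]
E
python3 -c "
from h import *
d=np.pi/180
print(gx([.42,.23,.25],-59.4*d));print(gx([.46,0,.25],-62*d));print(gx([.39,-.227,.2],-66.7*d))"
```

```text
[-0.3778, -0.3478, -0.0395, -0.0001, 0.0002, 0.3534]
[-0.5325, -0.5952, -0.0392, -0.0001, 0.0002, 0.3607]
[-0.5585, -0.8909, 0.0237, -0.0001, 0.0002, 0.3737]
```

```bash
python3 -m inch '[[-0.378,-0.348,-0.0395,0,0,0.3534],[-0.378,-0.348,-0.0395,0,0,0.3534],[-0.378,-0.348,-0.0395,0,0,0.3534],[-0.378,-0.348,-0.0395,0,0,0.3534],[-0.378,-0.348,-0.0395,0,0,0.3534],[-0.378,-0.348,-0.0395,0,0,0.3534],[-0.378,-0.348,-0.0395,0,0,0.3534],[-0.378,-0.348,-0.0395,0,0,0.3534],[-0.378,-0.348,-0.0395,0,0,0.3534],[-0.378,-0.348,-0.0395,0,0,0.3534],[-0.378,-0.348,-0.0395,0,0,0.3534],[-0.378,-0.348,-0.0395,0,0,0.3534],[-0.378,-0.348,-0.0395,0,0,0.3534],[-0.378,-0.348,-0.0395,0,0,0.3534]]' 1
python3 - <<'E'
from h import *
img,K,E=shot("wrist");print(telemetry.read_state()["qpos"])
c=proj([.417,.2265,.02],K,E)[0];print(c)
hull=blob(img,"navy",c);p,f=fit(hull,M["box"],[.417,.2265,.545],K,E);print(p,f)
v=cv2.resize(img,(800,600));cv2.polylines(v,[np.round(hull*1.5625).astype(int)],1,(255,0,0));cv2.polylines(v,[np.round(cv2.convexHull(proj(place(M["box"],p),K,E).astype(np.float32))*1.5625).astype(int)],1,(0,255,0))
cv2.imwrite("pics/w1.png",v[...,::-1])
print(gx([.46,0,.25],-62*np.pi/180),gx([.391,-.227,.2],-66.7*np.pi/180))
E
```

```text
time: 2.0
tcp_pos: [0.4201, 0.2302, 0.2502]
orientation: [0.964, 0.265, -0.0, -0.0]
ft_force: [0.0, 0.2, 0.4]
opening: 0.0928
finger_force: 0.0
[-0.98937362  0.35923308  0.61226868  1.8655747  -0.24399261  0.99179856
 -1.30680354]
[261.68114581 161.89889072]
[0.41432855 0.2272799  0.56946211] 0.011839063099069347
[-0.1042, 0.2727, 0.0003, -0.0, 0.0, 0.0076] [-0.3233, 0.4725, 0.0628, -0.0, 0.0, 0.0206]
```

View pics/w1.png

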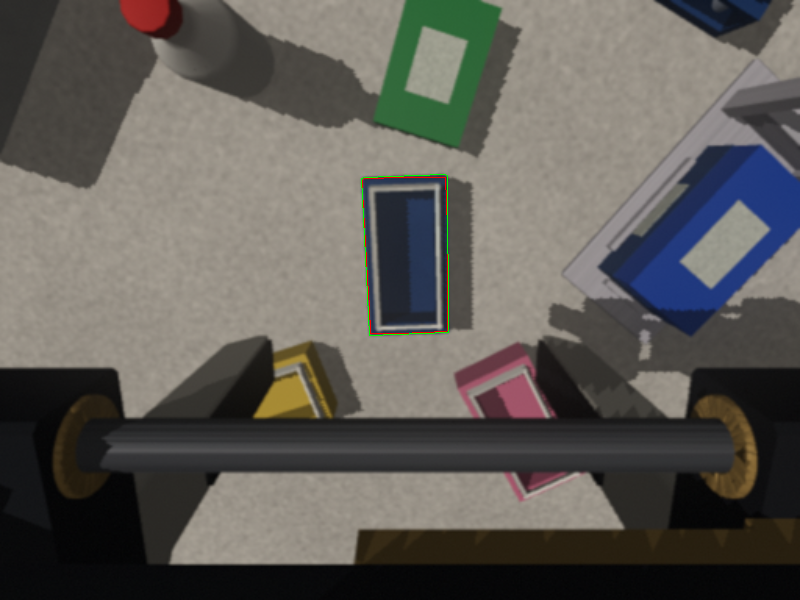

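The wrist view shows the navy open box centred at (407,255), with a model fit of 1% misfit. The green lid sits clear at (437,70), and the pink and yellow look-alikes are at (505,390) and (295,385). Next is the rack.

```bash
python3 -m inch '[[-0.104,0.273,0,0,0,0.0076],[-0.104,0.273,0,0,0,0.0076],[-0.104,0.273,0,0,0,0.0076],[-0.104,0.273,0,0,0,0.0076],[-0.323,0.4725,0.04,0,0,0.0206],[-0.323,0.4725,0.04,0,0,0.0206],[-0.323,0.4725,0.04,0,0,0.0206],[-0.323,0.4725,0.04,0,0,0.0206],[-0.323,0.4725,0.04,0,0,0.0206],[-0.323,0.4725,0.04,0,0,0.0206],[-0.323,0.4725,0.04,0,0,0.0206]]' 1
python3 - <<'E'
from h import *
img,K,E=shot("wrist");print(telemetry.read_state()["qpos"])
c=proj([.391,-.227,.03],K,E)[0];print(c)
hull=blob(img,"orange",c,13);p,f=fit(hull,M["rack"],[.391,-.227,.41],K,E);print(p,f)
v=cv2.resize(img,(800,600));cv2.polylines(v,[np.round(hull*1.5625).astype(int)],1,(255,0,0));cv2.polylines(v,[np.round(cv2.convexHull(proj(place(M["rack"],p),K,E).astype(np.float32))*1.5625).astype(int)],1,(0,255,0))
cv2.imwrite("pics/w2.png",v[...,::-1])
for z in(.1,.037): print(gx([p[0],p[1],z],p[2]-np.pi/2))
E
```

```text
time: 3.42
tcp_pos: [0.3912, -0.2251, 0.2182]
orientation: [0.979, 0.203, 0.0, -0.0]
ft_force: [-0.9, 0.2, 0.1]
opening: 0.0929
finger_force: 0.0
[-0.04461143  0.37428755  0.71342447  1.98301276 -0.31271826  0.89451487
 -0.32871784]
[262.15036796 165.39459228]
[ 0.38896508 -0.22507365  0.40707291] 0.019373990937971985
[-0.0026, -0.0012, 0.1478, -0.0001, -0.0001, 0.0003]
[-0.0026, -0.0012, 0.2266, -0.0001, -0.0001, 0.0003]
```

View pics/w2.png

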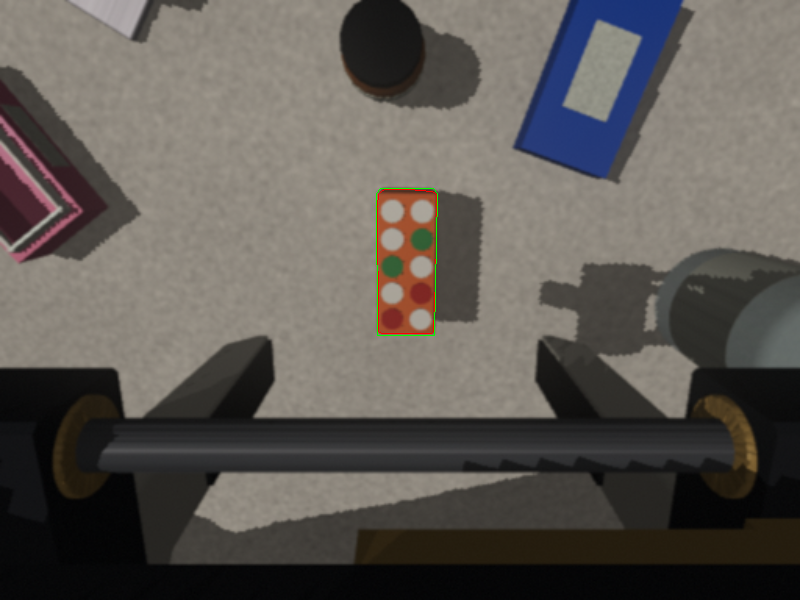

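The rack is confirmed at (406,262): orange, 2x5 caps, fit good. The jar at (380,50) and the flask at the right are clear of the fingers. Now descend and grip.

```bash
python3 -m inch '[[-0.0026,-0.0012,0.078,0,0,0],[-0.0026,-0.0012,0.15,0,0,0],[-0.0026,-0.0012,0.2,0,0,0],[-0.0026,-0.0012,0.2266,0,0,0],[-0.0026,-0.0012,0.2266,0,0,0]]' 1; python3 -m inch '[[0,0,0,0,0,0],[0,0,0,0,0,0],[0,0,0,0,0,0],[0,0,0,0,0,0],[0,0,0,0,0,0],[0,0,0,0,0,0]]' -1 30
python3 - <<'E'
from h import *
s=telemetry.read_state();print(s["opening"],s["finger_force"])
b=[.4143,.2273,.5695]
for P,y in (([.389,-.225,.2],.407),([.47,0,.22],.5),([b[0],b[1],.16],b[2]),([b[0],b[1],.045],b[2])): print(gx(P,y-np.pi/2))
E
```

```text
time: 4.1
tcp_pos: [0.3879, -0.2253, 0.0359]
orientation: [0.979, 0.202, -0.001, -0.001]
ft_force: [0.4, 1.0, 0.7]
opening: 0.093
finger_force: 0.0
time: 4.85
tcp_pos: [0.3881, -0.227, 0.0371]
orientation: [0.98, 0.201, 0.0, 0.0]
ft_force: [0.1, 0.2, 0.7]
opening: 0.0396
finger_force: 30.0
0.039632251242137054 29.99827891588211
[0.002, -0.0017, -0.2037, 0.0001, -0.0, -0.0003]
[0.2058, -0.2204, -0.2288, 0.0001, 0.0, -0.0151]
[0.2537, -0.509, -0.1539, 0.0001, 0.0, -0.0262]
[0.2537, -0.509, -0.0102, 0.0001, 0.0, -0.0262]
```

```bash
python3 -m inch '[[0,0,-0.07,0,0,0],[0,0,-0.14,0,0,0],[0.1,-0.11,-0.2,0,0,-0.007],[0.2058,-0.2204,-0.2,0,0,-0.0151],[0.2058,-0.2204,-0.2,0,0,-0.0151],[0.2058,-0.2204,-0.2,0,0,-0.0151],[0.2537,-0.509,-0.2,0,0,-0.0262],[0.2537,-0.509,-0.2,0,0,-0.0262],[0.2537,-0.509,-0.18,0,0,-0.0262],[0.2537,-0.509,-0.15,0,0,-0.0262],[0.2537,-0.509,-0.12,0,0,-0.0262],[0.2537,-0.509,-0.105,0,0,-0.0262],[0.2537,-0.509,-0.105,0,0,-0.0262],[0.2537,-0.509,-0.105,0,0,-0.0262]]'
python3 - <<'E'
from h import *
img,K,E=shot("wrist");s=telemetry.read_state();print(s["opening"],s["finger_force"],s["tcp_pos"])
v=cv2.resize(img,(800,600));b=[.4143,.2273,.5695]
cv2.polylines(v,[np.round(proj(place(box(.110,.050,.039,.039)[[0,2,6,4]],b),K,E)*1.5625).astype(int)],1,(0,255,0))
t=s["tcp_pos"];rot=R.from_quat(s["orientation"]).as_matrix()
cor=np.array([[x*.049,y*.020,-.015] for x,y in((-1,-1),(-1,1),(1,1),(1,-1))])@rot.T+t
cv2.polylines(v,[np.round(proj(cor,K,E)*1.5625).astype(int)],1,(255,0,255))
cv2.imwrite("pics/w3.png",v[...,::-1])
for z in(.1,.0415): print(gx([b[0],b[1],z],b[2]-np.pi/2))
E
```

```text
time: 6.6
tcp_pos: [0.4151, 0.2268, 0.1218]
orientation: [0.96, 0.28, 0.001, -0.0]
ft_force: [-0.5, -0.2, -1.6]
opening: 0.0396
finger_force: 30.0
0.03969007417133033 29.997710287570953 [0.41513531 0.22696725 0.12185576]
[-0.0007, -0.0009, 0.0273, 0.0, -0.0003, -0.0003]
[-0.0008, -0.0009, 0.1004, 0.0, -0.0003, -0.0003]
```

View pics/w3.png

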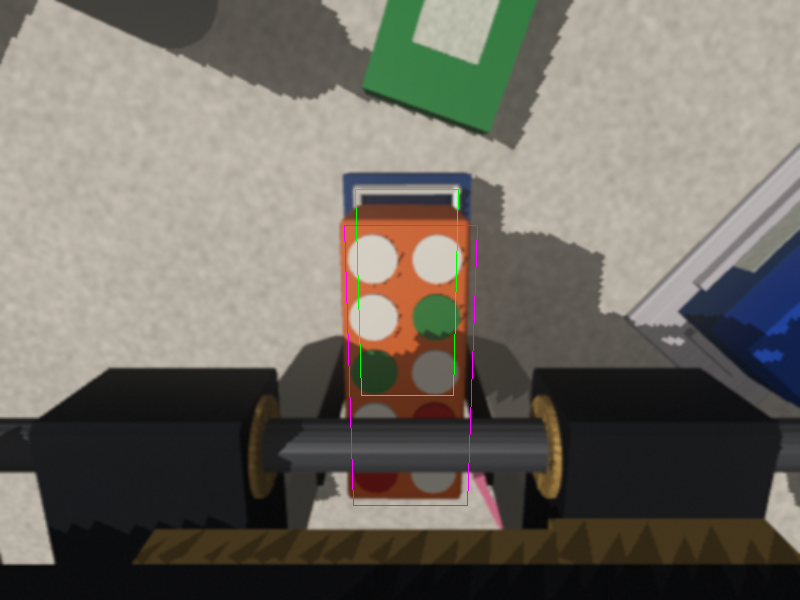

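The rim overlay matches, so the box is where I measured it. The rack top, at (341-468, 219-498), sits about 2 mm off the nominal tool centre in both axes, which is a hand-eye bias. Shifting the tool by (-2.9, +1.4) mm aligns the two, and I descend gently.

```bash
python3 -m inch '[[-0.0036,0.0018,0.02,0,0,0],[-0.0036,0.0018,0.042,0,0,0],[-0.0036,0.0018,0.052,0,0,0],[-0.0036,0.0018,0.056,0,0,0],[-0.0036,0.0018,0.056,0,0,0]]'
python3 - <<'E'
from h import *
img,K,E=shot("wrist");s=telemetry.read_state();print(s["ft_force"],s["tcp_pos"])
cv2.imwrite("pics/w4.png",cv2.resize(img,(800,600),interpolation=cv2.INTER_CUBIC)[100:560,200:620,::-1])
E
```

```text
time: 7.28
tcp_pos: [0.4129, 0.2247, 0.0765]
orientation: [0.96, 0.281, 0.0, -0.0]
ft_force: [0.5, 1.1, -1.2]
opening: 0.0395
finger_force: 30.0
[-0.44685133 -0.57743918 -1.47806458] [0.4129565  0.22478729 0.07662028]
```

View pics/w4.png

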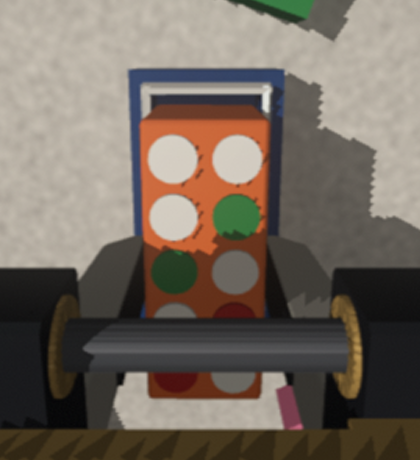

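The rack's lower edge (147-262, y 106) is just above the rim. The rim inner edge is at y 95 and its centre is about 1 mm to the right. I apply a fine shift and go down slowly.

```bash
python3 -m inch '[[0.0015,0.0011,0.002,0,0,0],[0.0015,0.0011,0.007,0,0,0],[0.0015,0.0011,0.012,0,0,0],[0.0015,0.0011,0.017,0,0,0]]'; python3 -m inch '[[0,0,0.006,0,0,0],[0,0,0.012,0,0,0],[0,0,0.018,0,0,0],[0,0,0.022,0,0,0],[0,0,0.025,0,0,0],[0,0,0.025,0,0,0]]'
```

```text
time: 7.82
tcp_pos: [0.4139, 0.2246, 0.0622]
orientation: [0.96, 0.281, -0.0, 0.0]
ft_force: [-0.1, -0.5, -1.4]
opening: 0.0398
finger_force: 30.0
time: 8.57
tcp_pos: [0.414, 0.2246, 0.0425]
orientation: [0.96, 0.281, -0.0, 0.0]
ft_force: [-0.2, -0.4, -0.9]
opening: 0.0397
finger_force: 30.0
```

```bash
python3 -m inch '[[0,0,0.001,0,0,0],[0,0,0.0017,0,0,0],[0,0,0.0017,0,0,0]]'; python3 -m inch '[[0,0,0,0,0,0],[0,0,0,0,0,0],[0,0,0,0,0,0],[0,0,-0.03,0,0,0],[0,0,-0.1,0,0,0],[0,0,-0.17,0,0,0],[0,0,-0.22,0,0,0]]' 1
python3 - <<'E'
from h import *
for P,y in (([.47,0,.25],.3),([.556,-.29,.25],.09)): print(gx(P,y-np.pi/2))
E
```

```text
time: 8.95
tcp_pos: [0.4141, 0.2246, 0.0412]
orientation: [0.96, 0.281, 0.0, -0.0]
ft_force: [-0.2, -0.5, -1.5]
opening: 0.0397
finger_force: 30.0
time: 9.82
tcp_pos: [0.4145, 0.2246, 0.2196]
orientation: [0.96, 0.281, 0.001, -0.0]
ft_force: [-0.2, 1.1, 0.3]
opening: 0.093
finger_force: 0.0
[-0.0927, 0.2739, -0.0382, -0.0001, -0.0004, 0.0429]
[-0.1976, 0.6372, -0.0385, -0.0001, -0.0004, 0.0763]
```

```bash
python3 - <<'E'
from h import *
img,K,E=shot("wrist");c=proj([.4143,.2273,.02],K,E)[0];hull=blob(img,"navy",c,15)
print(fit(hull,M["box"],[.4143,.2273,.5695],K,E))
E
python3 -m inch '[[-0.0927,0.274,-0.038,0,0,0.0429],[-0.0927,0.274,-0.038,0,0,0.0429],[-0.0927,0.274,-0.038,0,0,0.0429],[-0.0927,0.274,-0.038,0,0,0.0429],[-0.198,0.637,-0.038,0,0,0.0763],[-0.198,0.637,-0.038,0,0,0.0763],[-0.198,0.637,-0.038,0,0,0.0763],[-0.198,0.637,-0.038,0,0,0.0763],[-0.198,0.637,-0.038,0,0,0.0763],[-0.198,0.637,-0.038,0,0,0.0763],[-0.198,0.637,-0.038,0,0,0.0763]]'
python3 - <<'E'
from h import *
img,K,E=shot("wrist");c=proj([.556,-.29,.02],K,E)[0];hull=blob(img,"blue",c,15)
p,f=fit(hull,M["lid"],[.556,-.29,.09],K,E);print(p,f,c)
Q=R.from_quat(telemetry.read_state()["orientation"]);q=p[:2]+Q.apply([0,.0021,0])[:2];print(q)
for z in(.1,.012): print(gx([*q,z],p[2]-np.pi/2))
E
```

```text
(array([0.41381507, 0.22688638, 0.56167206]), np.float64(0.010333313575563552))
time: 11.25
tcp_pos: [0.5553, -0.2891, 0.2469]
orientation: [0.999, 0.045, -0.0, -0.001]
ft_force: [-0.0, 0.1, -0.3]
opening: 0.0933
finger_force: 0.0
[ 0.55554856 -0.29252642  0.07380707] 0.008057570931398583 [261.34778654 157.43802421]
[ 0.55574123 -0.29461756]
[-0.0005, 0.0084, 0.1838, -0.0003, 0.0001, 0.0029]
[-0.0005, 0.0086, 0.2938, -0.0003, 0.0001, 0.0029]
```

```bash
python3 -m inch '[[-0.0005,0.0085,0.075,0,0,0.0029],[-0.0005,0.0085,0.15,0,0,0.0029],[-0.0005,0.0085,0.22,0,0,0.0029],[-0.0005,0.0085,0.27,0,0,0.0029],[-0.0005,0.0085,0.2938,0,0,0.0029],[-0.0005,0.0085,0.2938,0,0,0.0029]]' 1; python3 -m inch '[[0,0,0,0,0,0],[0,0,0,0,0,0],[0,0,0,0,0,0],[0,0,0,0,0,0]]' -1 20
python3 - <<'E'
from h import *
s=telemetry.read_state();print(s["opening"],s["finger_force"])
b=np.array([.4141,.2271,.565])
y=b[2]-np.pi/2;q=b[:2]+.0021*np.array([np.cos(y),np.sin(y)]);print(q)
for P,yy in (([.556,-.293,.2],.074-np.pi/2),([.48,0,.2],.3-np.pi/2),([*q,.14],y)): print(gx(P,yy))
E
```

```text
time: 12.05
tcp_pos: [0.5558, -0.2953, 0.0122]
orientation: [0.999, 0.037, -0.001, -0.001]
ft_force: [-0.3, 0.9, 0.4]
opening: 0.0931
finger_force: 0.0
time: 12.55
tcp_pos: [0.5561, -0.2967, 0.0134]
orientation: [0.999, 0.036, 0.001, -0.0]
ft_force: [0.3, -0.2, 3.5]
opening: 0.0632
finger_force: 20.0
0.06319176393150638 20.000479146838188
[0.41522437 0.22532636]
[0.0005, -0.0047, -0.2333, -0.0, -0.0002, -0.0003]
[-0.0679, -0.3768, -0.2333, 0.0, -0.0002, -0.0363]
[-0.1285, -0.6636, -0.1584, 0.0, -0.0002, -0.0785]
```

```bash
python3 -m inch '[[0,0,-0.07,0,0,0],[0,0,-0.14,0,0,0],[-0.03,-0.13,-0.21,0,0,-0.012],[-0.068,-0.377,-0.233,0,0,-0.0363],[-0.068,-0.377,-0.233,0,0,-0.0363],[-0.068,-0.377,-0.233,0,0,-0.0363],[-0.068,-0.377,-0.233,0,0,-0.0363],[-0.1285,-0.6636,-0.2,0,0,-0.0785],[-0.1285,-0.6636,-0.2,0,0,-0.0785],[-0.1285,-0.6636,-0.2,0,0,-0.0785],[-0.1285,-0.6636,-0.17,0,0,-0.0785],[-0.1285,-0.6636,-0.13,0,0,-0.0785],[-0.1285,-0.6636,-0.1,0,0,-0.0785],[-0.1285,-0.6636,-0.09,0,0,-0.0785],[-0.1285,-0.6636,-0.09,0,0,-0.0785]]'
python3 - <<'E'
from h import *
img,K,E=shot("wrist");s=telemetry.read_state();print(s["opening"],s["tcp_pos"])
b=np.array([.4141,.2271,.565]);y=b[2]-np.pi/2;q=b[:2]+.0021*np.array([np.cos(y),np.sin(y)])
print(gx([*q,.073],y))
v=cv2.resize(img,(800,600),interpolation=cv2.INTER_CUBIC)
cv2.polylines(v,[np.round(proj(place(box(.124,.064,.032,.032)[[0,2,6,4]],b),K,E)*1.5625).astype(int)],1,(0,255,0))
rot=R.from_quat(s["orientation"]).as_matrix()
cor=np.array([[x*.0615,y*.0315,-.0156] for x,y in((-1,-1),(-1,1),(1,1),(1,-1))])@rot.T+s["tcp_pos"]
cv2.polylines(v,[np.round(proj(cor,K,E)*1.5625).astype(int)],1,(255,0,255))
cv2.imwrite("pics/w5.png",v[50:560,200:640,::-1])
E
```

```text
time: 14.42
tcp_pos: [0.4152, 0.225, 0.0846]
orientation: [0.96, 0.278, -0.0, 0.0]
ft_force: [0.1, -1.1, 0.1]
opening: 0.0627
finger_force: 20.0
0.0629919728638061 [0.4155797  0.22511987 0.08514823]
[-0.0003, -0.0005, 0.0152, 0.0, -0.0002, -0.0001]
```

View pics/w5.png

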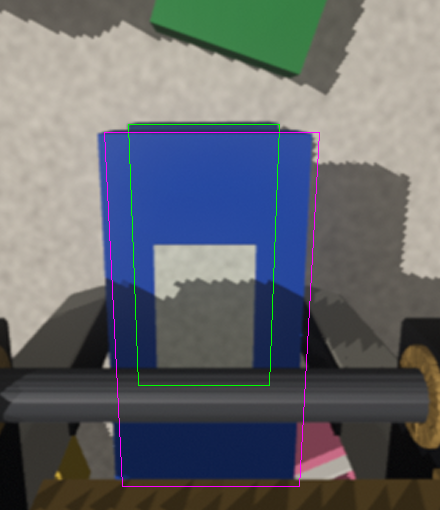

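The lid top (98-312, y 133, centre 205) is centred over the box outline (centre 204), and the far edges agree too. I lower it slowly.

```bash
python3 -m inch '[[0,-0.0004,0.01,0,0,0],[0,-0.0004,0.02,0,0,0],[0,-0.0004,0.027,0,0,0],[0,-0.0004,0.033,0,0,0],[0,-0.0004,0.039,0,0,0],[0,-0.0004,0.044,0,0,0],[0,-0.0004,0.044,0,0,0]]';python3 -m inch '[[0,0,0.003,0,0,0],[0,0,0.0055,0,0,0],[0,0,0.0055,0,0,0]]'
```

```text
time: 15.35
tcp_pos: [0.4146, 0.2255, 0.0491]
orientation: [0.96, 0.279, -0.0, 0.0]
ft_force: [0.0, 0.1, -1.1]
opening: 0.0625
finger_force: 20.0
time: 15.72
tcp_pos: [0.4149, 0.2257, 0.0453]
orientation: [0.96, 0.279, 0.0, -0.0]
ft_force: [-1.2, 0.1, 2.8]
opening: 0.0623
finger_force: 20.0
```

```bash
python3 -m inch '[[0,0,0.0015,0,0,0],[0,0,0.0015,0,0,0]]';python3 -m inch '[[0,0,0,0,0,0],[0,0,0,0,0,0],[0,0,0,0,0,0],[0,0,0.02,0,0,0],[0,0,0.04,0,0,0],[0,0,0.049,0,0,0],[0,0,0.049,0,0,0]]' 1
python3 - <<'E'
from h import *
img,K,E=shot("top");s=telemetry.read_state();print(s["tcp_pos"])
E
```

```text
time: 15.98
tcp_pos: [0.4149, 0.2257, 0.0452]
orientation: [0.96, 0.279, 0.0, -0.001]
ft_force: [-3.7, -0.2, 14.8]
opening: 0.0629
finger_force: 20.0
time: 16.85
tcp_pos: [0.4146, 0.2254, 0.0042]
orientation: [0.96, 0.279, -0.001, 0.0]
ft_force: [-0.4, -0.2, -0.1]
opening: 0.0932
finger_force: 0.0
[0.41490816 0.22550234 0.00459358]
```

Run:
```python
from h import *
print(gx([.48,.045,.24],-.11-np.pi/2))
```

```text
[-0.0521, 0.2342, -0.2942, 0.0, 0.0, 0.1074]
```

```bash
python3 -m inch '[[0,0,-0.07,0,0,0],[0,0,-0.14,0,0,0],[0,0,-0.21,0,0,0],[-0.052,0.234,-0.294,0,0,0.107],[-0.052,0.234,-0.294,0,0,0.107],[-0.052,0.234,-0.294,0,0,0.107],[-0.052,0.234,-0.294,0,0,0.107],[-0.052,0.234,-0.294,0,0,0.107],[-0.052,0.234,-0.294,0,0,0.107],[-0.052,0.234,-0.294,0,0,0.107]]' 1
python3 - <<'E'
from h import *
img,K,E=shot("wrist");c=proj([.545,.045,.04],K,E)[0];hull=blob(img,"blue",c,15)
p,f=fit(hull,M["column"],[.545,.045,-.11],K,E);print(p,f,c)
cp=place(np.array([[.079,-.04,.162],[.079,.04,.162],[.111,.04,.008]]),p)
v=cv2.resize(img,(800,600),interpolation=cv2.INTER_CUBIC)
def pl(P,c): cv2.polylines(v,[np.round(proj(place(P,p),K,E)*1.5625).astype(int)],1,c)
pl(box(.124,.064,.069,.069)[[0,2,6,4]],(0,255,0))
pl(np.array([[-.086,-.05,.008],[.13,-.05,.008],[.13,.05,.008],[-.086,.05,.008]]),(255,0,255))
for sy in(-1,1): pl(np.array([[.086,sy*.045,.162],[.104,sy*.045,.162],[.104,sy*.035,.162],[.086,sy*.035,.162]]),(255,0,0))
cv2.imwrite("pics/w6.png",v[...,::-1])
E
```

```text
time: 18.15
tcp_pos: [0.4793, 0.0468, 0.2393]
orientation: [0.999, -0.052, -0.001, -0.0]
ft_force: [0.0, 0.4, 0.2]
opening: 0.093
finger_force: 0.0
[ 0.54201623  0.04540493 -0.13101525] 0.019497665938418507 [255.71754222 103.01199791]
```

View pics/w6.png

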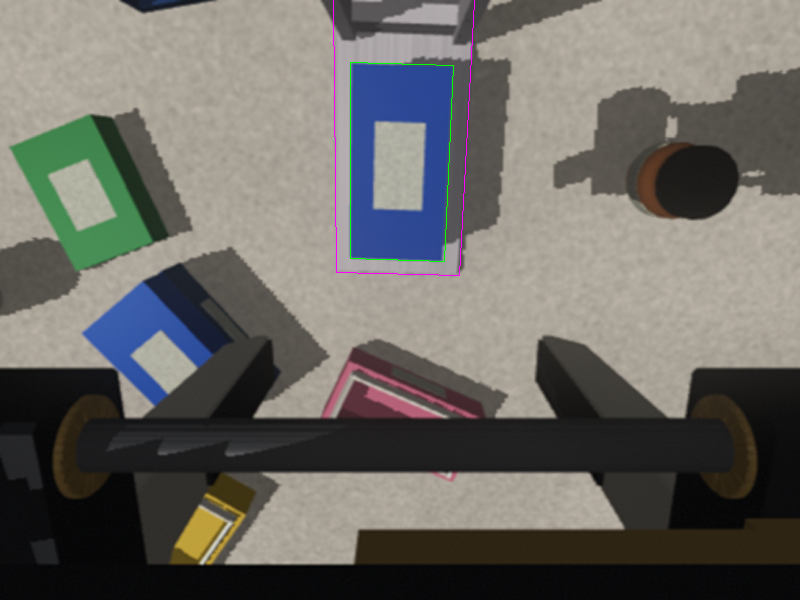

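The overlays match the column top (350-453, 63-261) and the carrier plate. The closed box is at (160,340) with its lid level. I go back, re-measure the closed box and grip it.

```bash
python3 -c "
from h import *
print(gx([.4148,.2255,.25],.563-np.pi/2))"
```

```text
[-0.1036, -0.2141, -0.0131, -0.0001, 0.0002, -0.1062]
```

```bash
python3 -m inch '[[-0.1036,-0.2141,-0.013,0,0,-0.1062],[-0.1036,-0.2141,-0.013,0,0,-0.1062],[-0.1036,-0.2141,-0.013,0,0,-0.1062],[-0.1036,-0.2141,-0.013,0,0,-0.1062],[-0.1036,-0.2141,-0.013,0,0,-0.1062],[-0.1036,-0.2141,-0.013,0,0,-0.1062]]' 1
python3 - <<'E'
from h import *
img,K,E=shot("wrist");c=proj([.414,.227,.05],K,E)[0];hull=blob(img,"blue",c,15)
p,f=fit(hull,M["closed"],[.414,.227,.563],K,E);print(p,f)
y=p[2]-np.pi/2;q=p[:2]+.0019*np.array([np.cos(y),np.sin(y)]);print(q,gx([*q,.005],y))
E
```

```text
time: 18.95
tcp_pos: [0.416, 0.2235, 0.2502]
orientation: [0.961, 0.275, -0.0, 0.0]
ft_force: [0.3, 0.8, 0.2]
opening: 0.0929
finger_force: 0.0
[0.41412314 0.22724411 0.56800834] 0.020330090720297345
[0.41514526 0.22564246] [0.0006, -0.0032, 0.3065, 0.0001, 0.0, -0.0018]
```

```bash
python3 -m inch '[[0.0006,-0.0032,0.075,0,0,-0.0018],[0.0006,-0.0032,0.15,0,0,-0.0018],[0.0006,-0.0032,0.22,0,0,-0.0018],[0.0006,-0.0032,0.28,0,0,-0.0018],[0.0006,-0.0032,0.3065,0,0,-0.0018],[0.0006,-0.0032,0.3065,0,0,-0.0018]]' 1;python3 -m inch '[[0,0,0,0,0,0],[0,0,0,0,0,0],[0,0,0,0,0,0],[0,0,0,0,0,0],[0,0,0,0,0,0]]' -1 45
python3 - <<'E'
from h import *
c=np.array([.5420,.0454,-.131]);s=telemetry.read_state();b=np.array([.4141,.2271,.567])
r=lambda a:np.array([[np.cos(a),-np.sin(a)],[np.sin(a),np.cos(a)]])
rel=r(-b[2])@(s["tcp_pos"][:2]-b[:2]);print("rel",rel,"open",s["opening"])
q=c[:2]+r(c[2])@[rel[0],-.0020];y=c[2]-np.pi/2;print(q)
for P in([.4148,.2255,.2],): print(gx(P,.567-np.pi/2))
for z in(.2,.10): print(gx([*q,z],y))
E
```

```text
time: 19.75
tcp_pos: [0.4146, 0.2252, 0.0037]
orientation: [0.96, 0.28, -0.002, 0.001]
ft_force: [0.5, -0.2, -0.0]
opening: 0.093
finger_force: 0.0
time: 20.38
tcp_pos: [0.4157, 0.2268, 0.0057]
orientation: [0.959, 0.282, 0.001, 0.0]
ft_force: [-0.7, -0.1, 6.1]
opening: 0.0638
finger_force: 45.0
rel [ 0.0011596  -0.00113627] open 0.06380425857296244
[0.54288841 0.04326566]
[-0.0013, 0.0009, -0.2428, 0.0001, -0.0003, 0.0007]
[0.0102, 0.2791, -0.2426, 0.0, -0.0003, 0.1118]
[0.0099, 0.279, -0.1176, 0.0, -0.0003, 0.1118]
```

```bash
python3 -m inch '[[0,0,-0.04,0,0,0],[0,0,-0.1,0,0,0],[0,0,-0.17,0,0,0],[0.003,0.07,-0.22,0,0,0.028],[0.006,0.14,-0.24,0,0,0.056],[0.009,0.21,-0.24,0,0,0.084],[0.0102,0.279,-0.24,0,0,0.1118],[0.0102,0.279,-0.2,0,0,0.1118],[0.0102,0.279,-0.15,0,0,0.1118],[0.0102,0.279,-0.125,0,0,0.1118],[0.0102,0.279,-0.118,0,0,0.1118],[0.0102,0.279,-0.118,0,0,0.1118],[0.0102,0.279,-0.118,0,0,0.1118]]'
python3 - <<'E'
from h import *
img,K,E=shot("wrist");s=telemetry.read_state();print(s["opening"],s["ft_force"],gx([.54289,.04327,.08],-.131-np.pi/2))
p=[.5420,.0454,-.131]
v=cv2.resize(img,(800,600),interpolation=cv2.INTER_CUBIC)
cv2.polylines(v,[np.round(proj(place(box(.124,.064,.069,.069)[[0,2,6,4]],p),K,E)*1.5625).astype(int)],1,(0,255,0))
cv2.polylines(v,[np.round(proj(place(box(.123,.063,.061+s["tcp_pos"][2]-.0057,.061+s["tcp_pos"][2]-.0057)[[0,2,6,4]],p),K,E)*1.5625).astype(int)],1,(255,255,0))
cv2.imwrite("pics/w7.png",v[...,::-1])
E
```

```text
time: 22.0
tcp_pos: [0.543, 0.0435, 0.1002]
orientation: [0.998, -0.065, 0.001, -0.0]
ft_force: [-0.5, 0.4, -4.1]
opening: 0.0638
finger_force: 45.0
0.06355358418908504 [-0.22738619  1.0502776  -4.16266265] [-0.0002, 0.0003, 0.0254, -0.0001, -0.0003, 0.0]
```

View pics/w7.png

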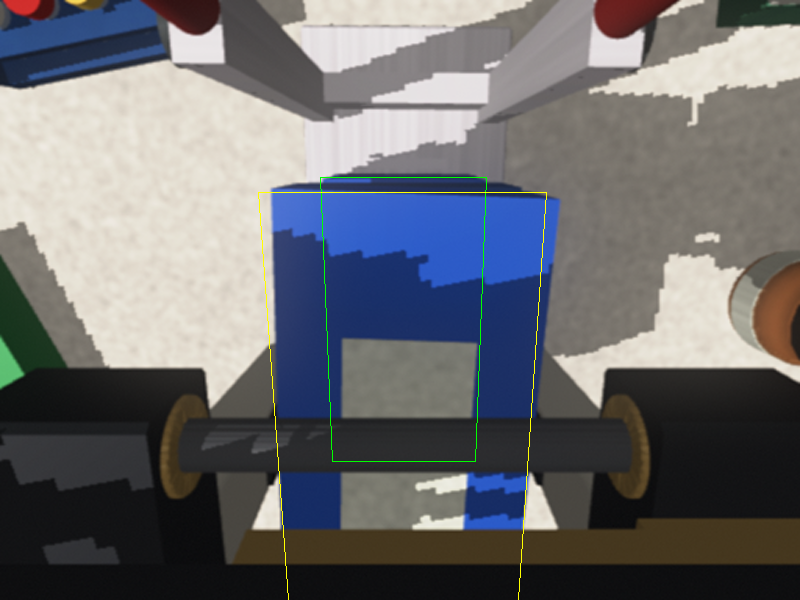

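The held box is over the column: column far edge at y 178, box body level at y 183. The lid top edge runs (272,188)-(560,198), so the lid has twisted about 2° within its play. I'll set the box down, then square the lid by squeezing it lightly.

```bash
python3 -m inch '[[-0.0002,0.0003,0.008,0,0,0],[-0.0002,0.0003,0.016,0,0,0],[-0.0002,0.0003,0.023,0,0,0],[-0.0002,0.0003,0.028,0,0,0],[-0.0002,0.0003,0.028,0,0,0]]';python3 -m inch '[[0,0,0.0015,0,0,0],[0,0,0.003,0,0,0],[0,0,0.004,0,0,0],[0,0,0.004,0,0,0]]'
```

```text
time: 22.68
tcp_pos: [0.542, 0.0433, 0.0765]
orientation: [0.998, -0.065, -0.0, 0.0]
ft_force: [0.4, -0.6, -4.3]
opening: 0.0633
finger_force: 45.0
time: 23.18
tcp_pos: [0.5424, 0.0432, 0.0748]
orientation: [0.998, -0.065, 0.0, -0.0]
ft_force: [-2.9, 1.0, 6.0]
opening: 0.0636
finger_force: 45.0
```

```bash
python3 -m inch '[[0,0,0,0,0,0],[0,0,0,0,0,0],[0,0,0,0,0,0],[0,0,-0.02,0,0,0],[0,0,-0.04,0,0,0],[0,0,-0.04,0,0,0]]' 1; python3 -m inch '[[0,0,0,0,0,0],[0,0,0,0,0,0],[0,0,0,0,0,0],[0,0,0,0,0,0],[0,0,0,0,0,0]]' -1 8;  python3 -m inch '[[0,0,0,0,0,0],[0,0,0,0,0,0],[0,0,0,0,0,0],[0,0,-0.05,0,0,0],[-0.04,0,-0.12,0,0,0],[-0.08,0,-0.19,0,0,0],[-0.08,0,-0.19,0,0,0]]' 1
python3 - <<'E'
from h import *
img,K,E=shot("wrist");s=telemetry.read_state()
p=[.5420,.0454,-.131]
hull=blob(img,"blue",proj([.542,.045,.12],K,E)[0],15);m=box(.124,.064,.016,.130)
print(fit(hull,m,p,K,E))
v=cv2.resize(img,(800,600),interpolation=cv2.INTER_CUBIC)
for z,c in((.069,(0,255,0)),(.13,(255,255,0))):cv2.polylines(v,[np.round(proj(place(box(.124,.064,z,z)[[0,2,6,4]],p),K,E)*1.5625).astype(int)],1,c)
cv2.imwrite("pics/w8.png",v[...,::-1])
i,K,E=shot("scene");cv2.imwrite("pics/s8.png",i[...,::-1])
E
```

```text
time: 23.92
tcp_pos: [0.5436, 0.043, 0.1078]
orientation: [0.998, -0.065, 0.002, -0.0]
ft_force: [0.6, 0.2, -0.9]
opening: 0.0924
finger_force: 0.0
time: 24.55
tcp_pos: [0.5421, 0.0432, 0.1055]
orientation: [0.998, -0.066, -0.0, 0.0]
ft_force: [0.3, 0.2, -0.8]
opening: 0.0632
finger_force: 7.9
time: 25.42
tcp_pos: [0.4794, 0.0512, 0.2611]
orientation: [0.998, -0.065, 0.003, -0.002]
ft_force: [0.3, -0.4, -0.9]
opening: 0.093
finger_force: 0.0
(array([ 0.54098282,  0.04476661, -0.16549036]), np.float64(0.013741033419626736))
```

View pics/w8.png

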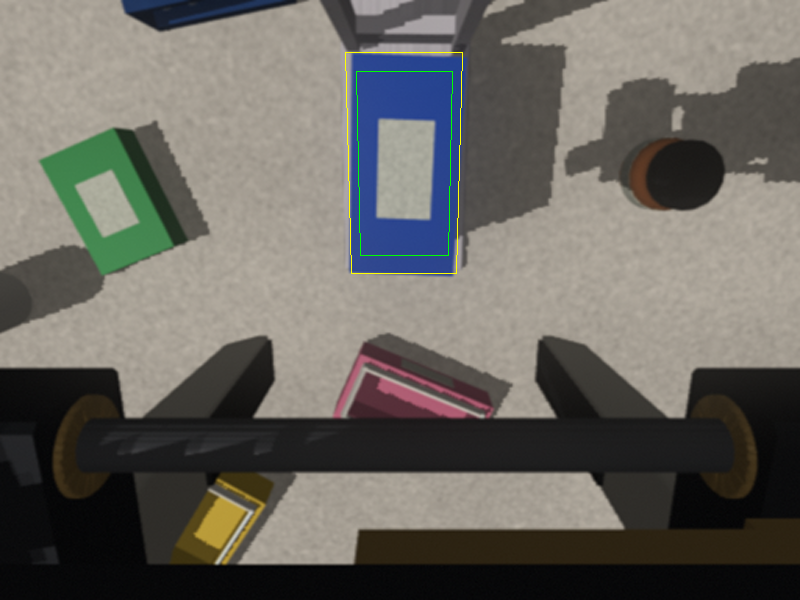

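The lid still seems turned about 2° clockwise: its top edge runs (352,54)-(462,57). I measure that precisely from a settled view.

```bash
python3 -m inch '[[0,0,0,0,0,0],[0,0,0,0,0,0]]' | sed -n 2,3p
python3 - <<'E'
from h import *
img,K,E=shot("wrist");s=telemetry.read_state();q=s["orientation"];print(q,"tool yaw",2*np.arctan2(q[1],q[0]))
p=[.5420,.0454,-.131]
hull=blob(img,"blue",proj([.542,.045,.12],K,E)[0],15);m=box(.124,.064,.016,.130)
for y in(-.10,-.13,-.16):print(fit(hull,m,[.541,.045,y],K,E))
# rectify z=.13 plane, 0.25mm/px in the frame of p
g=np.array([[x,y,.13] for x,y in((-.08,-.05),(.08,-.05),(.08,.05),(-.08,.05))])
H=cv2.getPerspectiveTransform(proj(place(g,p),K,E).astype(np.float32),np.float32([[0,0],[640,0],[640,400],[0,400]]))
r=cv2.warpPerspective(img,H,(640,400),flags=cv2.INTER_CUBIC);h=cv2.cvtColor(r,cv2.COLOR_RGB2HSV)
lab=((h[...,1]<90)).astype(np.uint8);n,l,st,c=cv2.connectedComponentsWithStats(lab)
i=l[200,320];print("label",cv2.minAreaRect(np.argwhere(l==i)[:,::-1].astype(np.float32)))
cn=cv2.convexHull(np.argwhere(l==i)[:,::-1].astype(np.float32))
blue=((h[...,0]>105)&(h[...,0]<125)&(h[...,1]>110)).astype(np.uint8)
for nm,a in(("left y-",[np.argmax(blue[:,x]) for x in range(120,520)]),("y+",[399-np.argmax(blue[::-1,x]) for x in range(120,520)])):
    f=np.polyfit(np.arange(120,520),a,1);print(nm,f)
for nm,a in(("x+",[639-np.argmax(blue[y,::-1]) for y in range(110,290)]),("x-",[np.argmax(blue[y]) for y in range(110,290)])):
    f=np.polyfit(np.arange(110,290),a,1);print(nm,f)
cv2.imwrite("pics/rect.png",r[...,::-1])
E
```

```text
tcp_pos: [0.4786, 0.0515, 0.2565]
orientation: [0.998, -0.066, -0.001, 0.001]
[ 9.97838990e-01 -6.56951588e-02 -1.01495045e-03  6.83251196e-04] tool yaw -0.13148511044096647
(array([ 0.54111707,  0.04450238, -0.1640055 ]), np.float64(0.013285841495992878))
(array([ 0.54117719,  0.04439521, -0.1656144 ]), np.float64(0.013449348306070585))
(array([ 0.54120464,  0.04459414, -0.16614653]), np.float64(0.013385013533406154))
label ((317.272216796875, 197.41659545898438), (129.9217071533203, 224.83946228027344), 87.89834594726562)
left y- [-4.14364465e-02  8.45689446e+01]
y+ [-3.59495997e-02  3.32745897e+02]
x+ [3.71132854e-02 5.55223677e+02]
x- [3.77912899e-02 6.52495266e+01]
```

```bash
python3 -c "
from h import *
for z in(.17,.0765): print(gx([.5425,.0433,z],-.131-np.pi/2))"
```

```text
[0.0807, -0.0005, 0.1082, 0.0002, 0.0003, -0.0001]
[0.0809, -0.0007, 0.225, 0.0002, 0.0003, -0.0001]
```

```bash
python3 -m inch '[[0.0807,-0.0006,0.05,0,0,0],[0.0807,-0.0006,0.108,0,0,0],[0.0807,-0.0006,0.17,0,0,0],[0.0807,-0.0006,0.21,0,0,0],[0.0807,-0.0006,0.225,0,0,0],[0.0807,-0.0006,0.225,0,0,0],[0.0807,-0.0006,0.225,0,0,0]]' 1; python3 -m inch '[[0,0,0,0,0,0],[0,0,0,0,0,0],[0,0,0,0,0,0],[0,0,0,0,0,0],[0,0,0,0,0,0]]' -1 25;  python3 -m inch '[[0,0,0,0,0,0],[0,0,0,0,0,0],[0,0,0,0,0,0],[0,0,-0.02,0,0,0],[0,0,-0.0375,0,0,0],[0,0,-0.0375,0,0,0]]' 1;  python3 -m inch '[[0,0,0,0,0,0],[0,0,0,0,0,0],[0,0,0,0,0,0],[0,0,0,0,0,0],[0,0,0,0,0,0]]' -1 25;  python3 -m inch '[[0,0,0,0,0,0],[0,0,0,0,0,0],[0,0,0,0,0,0],[0,0,-0.05,0,0,0],[-0.04,0,-0.12,0,0,0],[-0.08,0,-0.19,0,0,0],[-0.08,0,-0.19,0,0,0],[-0.08,0,-0.19,0,0,0]]' 1
cat > lidm.py <<'E'
from h import *
img,K,E=shot("wrist");s=telemetry.read_state();q=s["orientation"];print("tool yaw",2*np.arctan2(q[1],q[0]))
p=[.5420,.0454,-.131]
g=np.array([[x,y,.13] for x,y in((-.08,-.05),(.08,-.05),(.08,.05),(-.08,.05))])
H=cv2.getPerspectiveTransform(proj(place(g,p),K,E).astype(np.float32),np.float32([[0,0],[640,0],[640,400],[0,400]]))
r=cv2.warpPerspective(img,H,(640,400),flags=cv2.INTER_CUBIC);h=cv2.cvtColor(r,cv2.COLOR_RGB2HSV)
blue=((h[...,0]>105)&(h[...,0]<125)&(h[...,1]>110)).astype(np.uint8)
o=[]
for a in([np.argmax(blue[:,x]) for x in range(120,520)],[399-np.argmax(blue[::-1,x]) for x in range(120,520)]): o.append(np.polyfit(np.arange(120,520),a,1))
for a in([639-np.argmax(blue[y,::-1]) for y in range(110,290)],[np.argmax(blue[y]) for y in range(110,290)]): o.append(np.polyfit(np.arange(110,290),a,1))
print("slopes y-,y+,x+,x-",np.round([f[0] for f in o],4),"mm y",[(np.polyval(f,320)-200)/4 for f in o[:2]],"mm x",[(np.polyval(f,200)-320)/4 for f in o[2:]])
E
python3 lidm.py
```

```text
time: 26.7
tcp_pos: [0.544, 0.0434, 0.079]
orientation: [0.998, -0.065, 0.001, 0.0]
ft_force: [0.5, -0.5, 0.1]
opening: 0.0932
finger_force: 0.0
time: 27.32
tcp_pos: [0.543, 0.0435, 0.0781]
orientation: [0.998, -0.065, 0.0, 0.0]
ft_force: [-0.3, -1.0, 2.6]
opening: 0.0643
finger_force: 25.0
time: 28.08
tcp_pos: [0.5441, 0.0434, 0.1096]
orientation: [0.998, -0.065, 0.002, -0.0]
ft_force: [0.5, -0.1, -0.4]
opening: 0.0931
finger_force: 0.0
time: 28.7
tcp_pos: [0.5427, 0.0437, 0.1075]
orientation: [0.998, -0.065, -0.0, 0.0]
ft_force: [-0.3, 0.3, -1.4]
opening: 0.0629
finger_force: 25.0
time: 29.7
tcp_pos: [0.4793, 0.0526, 0.2595]
orientation: [0.998, -0.065, -0.0, -0.0]
ft_force: [0.3, -0.2, -1.0]
opening: 0.0933
finger_force: 0.0
tool yaw -0.13041007562891122
slopes y-,y+,x+,x- [-0.0403 -0.0361  0.0368  0.0377] mm y [np.float64(-31.654417293233077), np.float64(30.771742003075033)] mm x [np.float64(60.48932460192526), np.float64(-61.8355714854025)]
```

The lid didn't change. I check numerically, from the saved hover picture, whether only the lid is turned or the whole box.

Run:
```python
import cv2,numpy as np
v=cv2.imread("pics/w7.png");h=cv2.cvtColor(v,cv2.COLOR_BGR2HSV)
for x in (280,300,325,345,380,420,460,475,500,520,540,555): print(x,[(y,*map(int,h[y,x])) for y in range(172,208,3)])
```

```text
280 [(172, 20, 20, 226), (175, 19, 19, 226), (178, 20, 20, 228), (181, 21, 18, 229), (184, 21, 23, 231), (187, 114, 74, 134), (190, 112, 163, 211), (193, 112, 160, 210), (196, 112, 160, 210), (199, 111, 162, 210), (202, 111, 163, 210), (205, 112, 163, 210)]
300 [(172, 19, 19, 228), (175, 21, 18, 230), (178, 22, 17, 231), (181, 20, 22, 234), (184, 115, 68, 98), (187, 115, 114, 98), (190, 112, 162, 195), (193, 111, 166, 209), (196, 111, 166, 209), (199, 111, 167, 209), (202, 111, 167, 209), (205, 111, 168, 209)]
325 [(172, 165, 4, 230), (175, 171, 8, 233), (178, 116, 66, 182), (181, 112, 171, 183), (184, 114, 112, 89), (187, 114, 113, 86), (190, 112, 160, 159), (193, 111, 172, 209), (196, 111, 172, 207), (199, 112, 173, 206), (202, 111, 175, 206), (205, 111, 175, 206)]
345 [(172, 165, 7, 220), (175, 114, 78, 82), (178, 113, 156, 141), (181, 112, 168, 185), (184, 113, 117, 87), (187, 114, 125, 88), (190, 113, 154, 126), (193, 111, 177, 206), (196, 111, 175, 205), (199, 111, 178, 205), (202, 111, 178, 205), (205, 111, 180, 204)]
380 [(172, 137, 15, 122), (175, 113, 97, 79), (178, 113, 13
[... 1302 characters left out ...]
3, 15, 120), (181, 9, 15, 120), (184, 9, 15, 120), (187, 112, 54, 90), (190, 111, 132, 81), (193, 112, 162, 82), (196, 112, 173, 99), (199, 111, 191, 196), (202, 111, 190, 199), (205, 111, 192, 198)]
540 [(172, 13, 20, 117), (175, 17, 16, 115), (178, 15, 17, 118), (181, 13, 15, 117), (184, 10, 13, 114), (187, 10, 14, 111), (190, 13, 16, 114), (193, 126, 13, 101), (196, 113, 155, 87), (199, 111, 190, 189), (202, 111, 190, 199), (205, 111, 189, 198)]
555 [(172, 18, 21, 121), (175, 18, 21, 124), (178, 17, 19, 123), (181, 17, 19, 121), (184, 17, 19, 119), (187, 9, 15, 118), (190, 11, 17, 119), (193, 15, 17, 118), (196, 0, 5, 108), (199, 112, 172, 159), (202, 111, 190, 199), (205, 111, 190, 197)]
```

In that picture the body's lower edge is level (y≈183 across), so only the lid is turned, about 2° within its play. I grip it at its own angle and turn it back.

```bash
python3 -c "
from h import *
print(gx([.5425,.0433,.107],-.168-np.pi/2))"
```

```text
[0.0803, 0.0011, 0.1896, 0.0, 0.0002, 0.006]
```

```bash
python3 -m inch '[[0.0803,0.0011,0.05,0,0,0.006],[0.0803,0.0011,0.11,0,0,0.006],[0.0803,0.0011,0.16,0,0,0.006],[0.0803,0.0011,0.1896,0,0,0.006],[0.0803,0.0011,0.1896,0,0,0.006],[0.0803,0.0011,0.1896,0,0,0.006]]' 1; python3 -m inch '[[0,0,0,0,0,0],[0,0,0,0,0,0],[0,0,0,0,0,0],[0,0,0,0,0,0],[0,0,0,0,0,-0.002],[0,0,0,0,0,-0.004],[0,0,0,0,0,-0.006],[0,0,0,0,0,-0.006],[0,0,0,0,0,-0.006]]' -1 12;  python3 -m inch '[[0,0,0,0,0,0],[0,0,0,0,0,0],[0,0,0,0,0,0],[0,0,-0.05,0,0,0],[-0.04,0,-0.12,0,0,0],[-0.08,0,-0.19,0,0,0],[-0.08,0,-0.19,0,0,0],[-0.08,0,-0.19,0,0,0]]' 1
python3 lidm.py
```

```text
time: 30.5
tcp_pos: [0.5435, 0.0421, 0.108]
orientation: [0.996, -0.085, 0.0, 0.0]
ft_force: [0.1, -0.0, 0.2]
opening: 0.0932
finger_force: 0.0
time: 31.62
tcp_pos: [0.5435, 0.0426, 0.1085]
orientation: [0.998, -0.065, 0.0, 0.0]
ft_force: [0.6, 0.7, 5.6]
opening: 0.0629
finger_force: 12.0
time: 32.62
tcp_pos: [0.4793, 0.0517, 0.2597]
orientation: [0.998, -0.065, -0.0, -0.0]
ft_force: [-0.3, 0.1, -0.3]
opening: 0.093
finger_force: 0.0
tool yaw -0.1303846512431752
slopes y-,y+,x+,x- [-0.0007  0.0047 -0.0076 -0.0034] mm y [np.float64(-32.52258526615791), np.float64(29.816836761479777)] mm x [np.float64(60.83793669900646), np.float64(-61.47126274473493)]
```

The lid is now square: slopes under 0.5° and centre offset about 1 mm. Next I find the bail angle numerically from all three cameras by projecting the handle model.

```bash
cat > bail.py <<'E'
from h import *
p=[.542,.0454,-.131]
def handle(t,y=0,r=132,n=16): 
    return [.095-r/1e3*np.cos(t)+n/1e3*np.sin(t),y,.150+r/1e3*np.sin(t)+n/1e3*np.cos(t)]
E
python3 - <<'E'
from bail import *
for nm in("scene","top"):
    img,K,E=shot(nm);h=cv2.cvtColor(img,cv2.COLOR_RGB2HSV).astype(float);print(nm)
    for t in np.arange(1.3,2.05,.05):
        def smp(P):
            q=proj(place(np.array(P),p),K,E).astype(np.float32);return [float(cv2.remap(np.ascontiguousarray(h[...,i],dtype=np.float32),q[:,0].reshape(1,-1),q[:,1].reshape(1,-1),1).mean()) for i in(1,2)],q[len(q)//2]
        a,q=smp([handle(t,y) for y in np.linspace(-.03,.03,13)]);b,_=smp([handle(t,y,95,2) for y in np.linspace(-.03,.03,13)])
        print("%.2f"%t,np.round(q,1),"bar S,V",np.round(a),"cross S,V",np.round(b))
E
```

```text
scene
1.30 [244.7 173.3] bar S,V [ 15. 189.] cross S,V [ 16. 132.]
1.35 [243.4 174. ] bar S,V [ 15. 189.] cross S,V [ 22. 102.]
1.40 [242.1 174.9] bar S,V [ 15. 188.] cross S,V [34. 93.]
1.45 [240.8 175.8] bar S,V [ 15. 188.] cross S,V [37. 85.]
1.50 [239.5 176.8] bar S,V [ 15. 188.] cross S,V [47. 77.]
1.55 [238.2 178. ] bar S,V [ 15. 188.] cross S,V [107. 101.]
1.60 [236.8 179.2] bar S,V [ 15. 149.] cross S,V [130. 114.]
1.65 [235.5 180.5] bar S,V [14. 60.] cross S,V [113.  92.]
1.70 [234.2 181.9] bar S,V [21. 54.] cross S,V [104.  87.]
1.75 [232.9 183.4] bar S,V [129. 118.] cross S,V [ 70. 118.]
1.80 [231.6 184.9] bar S,V [99. 98.] cross S,V [ 28. 169.]
1.85 [230.3 186.6] bar S,V [ 57. 135.] cross S,V [ 28. 169.]
1.90 [229.  188.3] bar S,V [ 30. 167.] cross S,V [ 29. 168.]
1.95 [227.8 190.1] bar S,V [ 29. 169.] cross S,V [ 30. 169.]
2.00 [226.6 191.9] bar S,V [ 29. 172.] cross S,V [ 31. 170.]
top
1.30 [227.7 131.1] bar S,V [78. 30.] cross S,V [ 13. 140.]
1.35 [228.  128.5] bar S,V [83. 38.] cross S,V [ 22. 162.]
1.40 [228.4 126. ] bar S,V [115.  36.] cross S,V [62. 79.]
1.45 [228.7 123.5] bar S,V [220. 125.] cross S,V [118.  31.]
1.50 [229.1 121.1] bar S,V [ 45. 164.] cross S,V [80. 45.]
1.55 [229.5 118.6] bar S,V [ 42. 167.] cross S,V [70. 38.]
1.60 [229.8 116.3] bar S,V [ 38. 129.] cross S,V [172.  63.]
1.65 [230.2 114. ] bar S,V [68. 21.] cross S,V [221. 125.]
1.70 [230.6 111.7] bar S,V [40. 97.] cross S,V [ 58. 159.]
1.75 [230.9 109.6] bar S,V [ 32. 185.] cross S,V [ 30. 174.]
1.80 [231.3 107.5] bar S,V [ 33. 181.] cross S,V [ 33. 177.]
1.85 [231.7 105.5] bar S,V [ 33. 180.] cross S,V [ 34. 180.]
1.90 [232.  103.6] bar S,V [ 33. 179.] cross S,V [35. 83.]
1.95 [232.4 101.8] bar S,V [ 33. 179.] cross S,V [76. 17.]
2.00 [232.7 100.1] bar S,V [ 34. 178.] cross S,V [101.  16.]
```

```bash
cat >> bail.py <<'E'
pt=[.5417,.0434,-.131]
def tcp(t,dz=-.011): w=place(np.array([handle(t)]),pt)[0]; return [w[0],w[1],w[2]+dz]
E
python3 -c "
from bail import *
a=tcp(1.66);print(a)
s=telemetry.read_state()['tcp_pos']
print(gx([s[0],s[1],.34],-.131));print(gx([a[0],a[1],.34],-.131));print(gx(a,-.131))"
```

```text
[np.float64(0.6633443734899066), np.float64(0.027372801091859893), np.float64(0.2690497999979995)]
[-0.0003, 0.0001, -0.1017, -0.0001, 0.0005, -0.25]
[0.2318, -0.0003, -0.1023, -0.0001, 0.0005, -0.25]
[0.2321, -0.0004, -0.0137, -0.0001, 0.0005, -0.25]
```

```bash
python3 -m inch '[[0,0,-0.07,0,0,-0.03],[0,0,-0.102,0,0,-0.06],[0,0,-0.102,0,0,-0.09],[0,0,-0.102,0,0,-0.118],[0.06,0,-0.102,0,0,-0.147],[0.12,0,-0.102,0,0,-0.176],[0.18,0,-0.102,0,0,-0.205],[0.232,0,-0.102,0,0,-0.233],[0.232,0,-0.102,0,0,-0.25],[0.232,0,-0.102,0,0,-0.25],[0.232,0,-0.102,0,0,-0.25]]' -0.22 10
python3 - <<'E'
from bail import *
img,K,E=shot("wrist");s=telemetry.read_state();print(s["qpos"])
print(gx(tcp(1.66),-.131))
h=cv2.cvtColor(img,cv2.COLOR_RGB2HSV)
for t in(1.6,1.66,1.7):print(t,np.round(proj(place(np.array([handle(t,y) for y in(-.03,0,.03)]),p),K,E)))
red=((h[...,0]<8)|(h[...,0]>172))&(h[...,1]>120)&(h[...,2]>50);ys,xs=np.nonzero(red);print("red box",xs.min(),xs.max(),ys.min(),ys.max(),len(xs))
for x in(225,245,258,270,290): print(x,[int(v) for v in h[100:330:6,x,2]])
E
```

```text
time: 34.15
tcp_pos: [0.6634, 0.0268, 0.3409]
orientation: [0.753, 0.659, -0.001, -0.001]
ft_force: [0.3, 0.8, -0.2]
opening: 0.0362
finger_force: 0.0
[-0.37374726  0.62030539  0.61139577  1.17452655 -0.34297041  1.44629626
  0.05686658]
[0.0005, 0.0, 0.0903, -0.0001, -0.0, -0.0002]
1.6 [[251. 235.]
 [250. 197.]
 [250. 156.]]
1.66 [[261. 234.]
 [261. 196.]
 [261. 156.]]
1.7 [[268. 233.]
 [268. 196.]
 [268. 156.]]
red box 228 301 0 253 1938
225 [191, 190, 184, 188, 177, 187, 131, 90, 86, 59, 37, 37, 36, 35, 34, 34, 33, 34, 33, 32, 72, 76, 56, 40, 54, 153, 187, 191, 56, 65, 79, 82, 71, 56, 188, 179, 194, 185, 189]
245 [189, 194, 188, 146, 72, 87, 106, 80, 96, 145, 183, 183, 181, 128, 117, 91, 113, 175, 194, 189, 194, 78, 101, 95, 183, 190, 191, 190, 61, 66, 80, 81, 71, 57, 189, 192, 188, 188, 195]
258 [192, 188, 190, 187, 184, 188, 153, 148, 43, 41, 41, 40, 38, 38, 37, 38, 36, 36, 35, 35, 36, 34, 34, 33, 31, 29, 186, 195, 62, 61, 78, 82, 72, 57, 188, 188, 195, 185, 189]
270 [100, 103, 100, 190, 188, 182, 182, 191, 188, 189, 187, 187, 185, 162, 98, 97, 99, 154, 184, 193, 191, 158, 101, 42, 78, 82, 111, 173, 65, 66, 78, 81, 72, 57, 110, 109, 181, 185, 188]
290 [99, 105, 131, 197, 189, 183, 197, 189, 186, 191, 192, 188, 196, 193, 188, 190, 195, 192, 190, 186, 191, 100, 137, 69, 154, 145, 153, 128, 47, 66, 79, 81, 72, 56, 110, 110, 94, 182, 118]
```

```bash
python3 -m inch '[[0.0005,0,0.03,0,0,0],[0.0005,0,0.06,0,0,0],[0.0005,0,0.082,0,0,0],[0.0005,0,0.0903,0,0,0],[0.0005,0,0.0903,0,0,0]]' -0.22 10; python3 -m inch '[[0,0,0,0,0,0],[0,0,0,0,0,0],[0,0,0,0,0,0],[0,0,0,0,0,0]]' -1 20
python3 - <<'E'
from bail import *
s=telemetry.read_state();c=np.array(s["tcp_pos"]);a=np.array(tcp(1.65));print("diff",c-a,s["opening"])
for t in np.linspace(1.65,0,17)[1:]:
    print("%.2f"%t,gx(c+np.array(tcp(t))-a,-.131)[:3])
E
```

```text
time: 34.83
tcp_pos: [0.6635, 0.0276, 0.2696]
orientation: [0.752, 0.659, -0.0, -0.0]
ft_force: [0.0, -0.0, -0.9]
opening: 0.0362
finger_force: 0.0
time: 35.33
tcp_pos: [0.6637, 0.0272, 0.2699]
orientation: [0.752, 0.659, 0.0, 0.0]
ft_force: [-0.2, -0.3, 0.0]
opening: 0.0113
finger_force: 20.0
diff [ 0.00166097 -0.0003481   0.00054728] 0.011279771572827182
1.55 [-0.0, -0.0169, -0.0025]
1.44 [-0.0, -0.0341, -0.0033]
1.34 [-0.0, -0.0512, -0.0023]
1.24 [-0.0, -0.0681, 0.0004]
1.13 [-0.0, -0.0846, 0.0049]
1.03 [-0.0, -0.1006, 0.011]
0.93 [-0.0, -0.1159, 0.0188]
0.82 [-0.0, -0.1303, 0.0281]
0.72 [-0.0, -0.1436, 0.0388]
0.62 [-0.0, -0.1558, 0.0508]
0.52 [-0.0, -0.1667, 0.0641]
0.41 [-0.0, -0.1762, 0.0783]
0.31 [-0.0, -0.1841, 0.0935]
0.21 [-0.0, -0.1905, 0.1094]
0.10 [-0.0001, -0.1951, 0.1259]
0.00 [-0.0001, -0.1981, 0.1428]
```

```bash
python3 -m inch '[[0,-0.0085,-0.0015,0,0,0],[0,-0.0169,-0.0025,0,0,0],[0,-0.0255,-0.003,0,0,0],[0,-0.0341,-0.0033,0,0,0],[0,-0.0512,-0.0023,0,0,0],[0,-0.0681,0.0004,0,0,0],[0,-0.0846,0.0049,0,0,0],[0,-0.0846,0.0049,0,0,0]]'
python3 - <<'E'
from bail import *
s=telemetry.read_state();c=np.array(s["tcp_pos"]);print("diff",c-np.array(tcp(1.13)),s["wrist_torque"])
for t in np.linspace(1.13,0,12)[1:]: print("%.2f"%t,gx(c+np.array(tcp(t))-tcp(1.13),-.131)[:3])
E
```

```text
time: 36.33
tcp_pos: [0.5937, 0.0372, 0.2649]
orientation: [0.752, 0.66, -0.002, -0.003]
ft_force: [-2.6, 1.6, 1.5]
opening: 0.0111
finger_force: 20.0
diff [-0.00066901  0.00077398 -0.00028332] [0.24970414 0.57381854 0.00456608]
1.03 [0.0, -0.0159, 0.0063]
0.92 [0.0, -0.031, 0.0142]
0.82 [0.0, -0.0452, 0.0236]
0.72 [-0.0, -0.0585, 0.0344]
0.62 [-0.0, -0.0705, 0.0465]
0.51 [-0.0, -0.0812, 0.0598]
0.41 [-0.0, -0.0905, 0.0741]
0.31 [-0.0, -0.0983, 0.0893]
0.21 [-0.0001, -0.1045, 0.1052]
0.10 [-0.0001, -0.109, 0.1216]
0.00 [-0.0001, -0.1119, 0.1384]
```

```bash
python3 -m inch '[[0,-0.0159,0.0063,0,0,0],[0,-0.031,0.0142,0,0,0],[0,-0.0452,0.0236,0,0,0],[0,-0.0585,0.0344,0,0,0],[0,-0.0705,0.0465,0,0,0],[0,-0.0812,0.0598,0,0,0],[0,-0.0905,0.0741,0,0,0],[0,-0.0983,0.0893,0,0,0],[0,-0.1045,0.1052,0,0,0],[0,-0.107,0.114,0,0,0],[0,-0.109,0.1216,0,0,0],[0,-0.109,0.1216,0,0,0]]'
python3 - <<'E'
from bail import *
s=telemetry.read_state();c=np.array(s["tcp_pos"]);print("diff",c-np.array(tcp(.1)),s["wrist_torque"])
for t in (.05,0): print("%.2f"%t,gx(c+np.array(tcp(t))-tcp(.1),-.131)[:3],gx(tcp(t),-.131)[:3])
E
```

```text
time: 37.83
tcp_pos: [0.5094, 0.0483, 0.1672]
orientation: [0.752, 0.66, -0.001, -0.001]
ft_force: [0.4, 5.1, -1.7]
opening: 0.0114
finger_force: 20.0
diff [ 0.00215617  0.0004053  -0.00089706] [ 1.13045943 -0.1036498  -0.01583378]
0.05 [-0.0, -0.0016, 0.0082] [-0.0009, -0.0042, 0.007]
0.00 [-0.0, -0.0028, 0.0164] [-0.0009, -0.0054, 0.0153]
```

```bash
python3 -m inch '[[0,-0.001,0.005,0,0,0],[0,-0.0018,0.01,0,0,0],[0,-0.0022,0.013,0,0,0],[0,-0.0022,0.013,0,0,0]]'; python3 -m inch '[[0,-0.0003,0.0015,0,0,0],[0,-0.0005,0.003,0,0,0],[0,-0.0005,0.003,0,0,0]]'
```

```text
time: 38.33
tcp_pos: [0.5075, 0.0485, 0.157]
orientation: [0.752, 0.66, -0.001, -0.001]
ft_force: [-0.4, 5.5, -2.1]
opening: 0.0114
finger_force: 20.0
time: 38.7
tcp_pos: [0.5072, 0.0486, 0.1548]
orientation: [0.752, 0.66, -0.0, -0.001]
ft_force: [0.8, 4.1, -1.9]
opening: 0.0111
finger_force: 20.0
```

```bash
python3 -m inch '[[0,0,0.0012,0,0,0],[0,0,0.0012,0,0,0]]'; python3 -m inch '[[0,0,0.0012,0,0,0],[0,0,0.0012,0,0,0]]'
```

```text
time: 38.95
tcp_pos: [0.5071, 0.0486, 0.1538]
orientation: [0.752, 0.66, -0.001, -0.001]
ft_force: [-0.8, 5.4, -0.8]
opening: 0.0114
finger_force: 20.0
time: 39.2
tcp_pos: [0.507, 0.0486, 0.1529]
orientation: [0.752, 0.66, -0.001, -0.001]
ft_force: [-1.5, 5.2, -1.4]
opening: 0.0113
finger_force: 20.0
```

```bash
python3 -m inch '[[0,0,0.0012,0,0,0],[0,0,0.0012,0,0,0]]' | sed -n '2p;4p'; python3 -m inch '[[0,0,0.0012,0,0,0],[0,0,0.0012,0,0,0]]'| sed -n '2p;4p'; python3 -m inch '[[0,0,0.0012,0,0,0],[0,0,0.0012,0,0,0]]'| sed -n '2p;4p'
```

```text
tcp_pos: [0.5069, 0.0486, 0.1522]
ft_force: [-0.6, 5.3, 1.8]
tcp_pos: [0.5069, 0.0486, 0.1521]
ft_force: [-3.7, 5.2, 7.7]
tcp_pos: [0.5069, 0.0486, 0.152]
ft_force: [-3.8, 6.0, 13.1]
```

Contact at z = 0.152, with firm support from the lid. I release with a small opening and withdraw straight up.

```bash
python3 -m inch '[[0,0,-0.0024,0,0,0],[0,0,-0.0024,0,0,0],[0,0,-0.0024,0,0,0],[0,0,-0.0024,0,0,0]]' -0.26 10; python3 -m inch '[[0,0,-0.02,0,0,0],[0,0,-0.06,0,0,0],[0,0,-0.12,0,0,0],[0,-0.05,-0.19,0,0,0],[0,-0.09,-0.24,0,0,0],[0,-0.09,-0.24,0,0,0],[0,-0.09,-0.24,0,0,0]]' -0.26
python3 - <<'E'
from bail import *
for nm in("scene","top"):
    img,K,E=shot(nm);h=cv2.cvtColor(img,cv2.COLOR_RGB2HSV).astype(np.float32)
    if nm=="scene":cv2.imwrite("pics/end.png",img[...,::-1])
    for t in np.arange(-.06,.3,.06):
        o=[]
        for r,n in((132,16),(95,2)):
            q=proj(place(np.array([handle(t,y,r,n) for y in np.linspace(-.025,.025,11)]),p),K,E).astype(np.float32)
            o+=[round(float(cv2.remap(np.ascontiguousarray(h[...,i]),q[:,:1],q[:,1:],1).mean())) for i in(1,2)]
        print(nm,"%.2f"%t,"bar S,V",o[:2],"cross",o[2:])
    bl=((h[...,0]>105)&(h[...,0]<125)&(h[...,1]>110)).astype(np.uint8)
    try:
        hull=blob(img,"blue",proj([.542,.045,.1],K,E)[0],9);m=box(.124,.064,.016,.130);print(fit(hull,m,[.542,.0454,-.131],K,E))
    except Exception as e:print(e)
E
```

```text
time: 40.45
tcp_pos: [0.5078, 0.0472, 0.1523]
orientation: [0.752, 0.659, -0.0, 0.0]
ft_force: [0.6, -0.5, 0.8]
opening: 0.0345
finger_force: 0.0
time: 41.32
tcp_pos: [0.4365, 0.0572, 0.3447]
orientation: [0.752, 0.659, 0.0, -0.0]
ft_force: [0.5, 0.9, 0.2]
opening: 0.0344
finger_force: 0.0
scene -0.06 bar S,V [16, 54] cross [143, 138]
scene 0.00 bar S,V [17, 90] cross [110, 131]
scene 0.06 bar S,V [16, 179] cross [96, 158]
scene 0.12 bar S,V [15, 186] cross [97, 173]
scene 0.18 bar S,V [15, 185] cross [89, 173]
scene 0.24 bar S,V [15, 185] cross [84, 172]
(array([ 0.54564079,  0.04635918, -0.08873277]), np.float64(0.06931173303584426))
top -0.06 bar S,V [141, 55] cross [127, 64]
top 0.00 bar S,V [137, 54] cross [126, 63]
top 0.06 bar S,V [132, 55] cross [125, 60]
top 0.12 bar S,V [136, 57] cross [125, 55]
top 0.18 bar S,V [133, 59] cross [125, 53]
top 0.24 bar S,V [133, 65] cross [131, 49]
(array([0.54400624, 0.03090439, 0.06740745]), np.float64(0.37060598111227705))
```

```bash
python3 -c "
from bench import hand_in;print(hand_in())"
```

```text
the job is handed in; nothing more can be done
None
```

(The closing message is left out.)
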